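# Tap the test block down onto its parallels

## Task

The aluminium test block in the bench vise has ridden up off the two steel parallels beneath it. Pick up the tapping bar (the slim steel bar with the wider nylon foot) and with its foot gently tap or press the block down, without dropping or slamming the bar onto it and without pushing the block with the gripper itself, until the block sits fully home on both parallels and they can no longer slide; leave the parallels in their place. Then stand the tapping bar upright on the counter again and let go.

Things in the scene. Friction and masses are not known exactly. Their poses are not given: they have to be found in the camera images.
- tapping_bar: Tapping bar, 115 mm tall, upright on the counter: white nylon foot 36 mm in diameter and 26 mm high, above it a plain steel shaft 24 mm in diameter. 0.3 kg. Origin: centre of the foot's underside; z up the shaft. Beside it, in any order: a plain steel cylinder (32 by 80 mm tall, no foot), a brass knob weight (44 by 66 mm) and a blue jar (50 by 90 mm).
- block: Aluminium block, 70 (x, along the jaws) by 50 by 40 mm tall, four dark holes in its top, held in a vise fixed to the counter. Origin: centre of its underside. It only slides straight up and down. Starts 7 to 14 mm above the parallels; fully home its origin is 55 mm, its top 95 mm above the counter. Jaw friction holds it at any height: 8 to 9 N down moves it; the parallels are a firm stop.
- parallel_a: Steel parallel: loose bar 120 mm long (its x, along the jaws), 10 mm thick, 20 mm tall, standing on the vise bed (35 mm above the counter) under the +y side of the block, 18.5 mm from the block's middle; its ends show beyond the jaws. Origin: centre of its underside. It slides freely lengthwise until the block clamps it.
- parallel_b: The other parallel, the same, under the -y side of the block. The dark steel vise around them: jaws 90 mm long, tops 76 mm above the counter; it reaches 55 mm from the block's middle along the block's +y and, with screw and handle, 175 mm along -y.
Not all that is in view belongs to the job. What is shaped like the parallel_b but orange or pink is not meant.

How it is judged:
On the way, in this order (a step that is already met when the one before it is completed fails the run):
1. the tapping bar is lifted at least 50 mm off the counter, the block still up (height (world z) of tapping_bar above 0.05 m and height (world z) of block above 0.0605 m), for 0.1 s.
2. the block is down on the parallels, within 2 mm (height (world z) of block below 0.057 m), for 0.1 s.
At the end, for the whole second after the job is handed in: The block rests on both parallels (its underside no more than 2 mm above them, its weight on each), the parallels are within 12 mm of where they began, and the tapping bar stands upright (within 10 degrees) and still, foot on the counter (height (world z) of block below 0.057 m and contact force between block and parallel_a above 0.3 N and contact force between block and parallel_b above 0.3 N and distance of each of parallel_a, parallel_b from where it was at the start of the episode below 0.012 m and height (world z) of tapping_bar below 0.01 m and angle between tapping_bar's own z axis and vertical below 0.17 rad and linear speed of tapping_bar below 0.02 m/s); the robot touches nothing.
It fails at once if the gripper pushes the block directly (over 3 N) (contact force between any of the fingers, the arm and block above 3 N).
It fails at once if the tapping bar is dropped or slammed onto the block (faster than 0.4 m/s just above it) (horizontal distance between tapping_bar and block below 0.04 m and height (world z) of tapping_bar below 0.15 m and linear speed of tapping_bar above 0.4 m/s).
It also fails if it takes over 45 s, if anything falls off the work surface, if the arm or the gripper's body presses on something with over 40 N, if the wrist force passes 120 N, or if a joint passes its speed limit or range.

## Robot

A 7-joint arm with a two-finger parallel gripper is mounted at the origin on the work surface. World frame = base frame: x ahead of the robot, y to its left, z up, the work surface at z = 0. Lengths are in m, angles in rad, forces in N, time in s.
With the tool pointing down it reaches from about 0.4 to 0.9 m from the base axis. Payload 5.6 kg.
Tool frame: the origin (TCP) lies midway between the tips of the shut fingers; the grasp point (between the pads) lies 19 mm behind it; z points along the fingers, y is the line along which they close (so a half turn about z gives the same grasp; the last joint's range is limited). The gripper opens to 92 mm and grips with 3 to 60 N. Pads are 20 mm wide; open, the fingers measure 128 mm over their backs; the gripper's body (75 mm by 189 mm) begins 69 mm behind the grasp point.
Start: joints at [-1.271, 0.468, -0.012, 1.603, 0.006, 1.071, -0.056], TCP at [0.219, 0.612, 0.215] pointing down, gripper open.
Joint ranges: [-2.53, 2.53], [-0.31, 2.02], [-1.57, 1.55], [0.28, 2.44], [-1.29, 4.43], [0.15, 1.84], [-2.92, 2.92]. Speed limits (rad/s): [2.57, 2.57, 3.14, 3.14, 3.14, 3.14, 3.14].

## Interface

Orientations are given as a 3x3 rotation matrix whose columns are the frame's x, y, z axes.
In Python, from station import env, effector, solver, viewer, workorder, search_frame, tip_of gives the robot as it stands. Calls block until the motion is done:
- env.reach(position, orientation): joint-space move of the TCP to a pose.
- env.movel(position, frame=None, rate=0.15): straight line of the TCP; frame=None keeps the orientation; rate is the mean speed in m/s.
- env.goto_joints(angles): joint-space move.
- effector.release() and effector.grasp(squeeze=None): open the fingers fully, or close them until they stop; squeeze is the grip in N (None keeps the last).
- env.pause(seconds).
- solver.inverse_kinematics(position, orientation): joint angles nearest the present ones, or None.
- env.sense(): the state.
- viewer.read_camera(name): name is "scene" or "top" or "wrist"; returns (picture, depth): 400x640x3 uint8, red, green, blue; 400x640 float32, m along the optical axis (not along the pixel's ray), 0 where there is no reading.
- viewer.camera_info(name): a dict with "intrinsics" (3x3 intrinsics, pixels), "eye" and "rotation" of the camera in the world; the wrist camera has in their place "T_tool_cam" (4x4, takes a point from camera to tool coordinates, whose origin is the TCP and whose axes are the flange's). Camera axes: x right, y up, looking along -z (the intrinsics and any distortion apply to the point x, -y, -z); pixel columns grow to the right and rows downward; lengths in m; the calibration is good to about 2 mm. A picture is of the moment at which its call begins: read the wrist's pose just before it. camera_info takes no time and is no camera call.
A pose or a line that the arm cannot do raises env.PlanningError and nothing moves.
- workorder.finish_job(): hands the job in; it is judged then, once.
Trained networks look in the newest picture that a camera, given by its name, has taken for a name from the list of things; names that differ only in an ending like _2 or _b are one class to them, and where a whole thing is asked for, a point or a joint stands for the part that bears it (a point fixed in the world has none). Each returns a list of dicts, best first, with "score" (0 to 1); they miss things now and then, are a little off and sometimes report something else, mostly with a low value. They report only what shows in the picture. A call takes as long as a camera call. They do not tell look-alikes from the thing itself.
- search_frame(camera, name): "at" ([x, y, z] in m, in world coordinates, good to about 4 mm: the middle of the surface that is visible of it).
- tip_of(camera, name): "at" ([x, y, z] in m, in world coordinates, good to about 4 mm: a listed point, or the origin of a listed thing).
The state is a dict: "t": time; "joint_positions": joint angles; "joint_velocities": joint speeds; "tau": joint torques, N m; "ee_pos": TCP position; "tcp_rot": TCP orientation; "wrist_force": force on the tool from outside, world axes, zero at the start; "moment": the same for the moment, N m; "gripper_width": finger opening in m; "grasp_force": force on a finger pad.
Only numpy, scipy, OpenCV 4.12 (cv2) and the standard library are available. Lean on these libraries where they do the work, as an engineer would, in place of code of your own. Each camera call takes 0.05 s, during which the arm holds its last target. There are 200 camera calls.

## Working session

There is one attempt and no reset: what is moved stays moved. The work goes in short steps, each a Python script; the robot and the scene stay as the last script left them, time stands still between calls to the robot, and variables do not carry over. Pictures are saved under pics/ and viewed, at most 10 in all, crops included, and the job is handed in when it is done.

```bash
mkdir -p pics; ls; cat > h.py <<'E'
import numpy as np, cv2
from station import env, effector, solver, viewer, workorder, search_frame, tip_of
def cloud(cam):
    s=env.sense(); im,d=viewer.read_camera(cam); i=viewer.camera_info(cam); K=np.array(i["intrinsics"])
    v,u=np.mgrid[:400,:640]; P=np.stack([(u-K[0,2])/K[0,0]*d,-(v-K[1,2])/K[1,1]*d,-d],-1)
    if cam=="wrist":
        T=np.array(i["T_tool_cam"]); P=P@T[:3,:3].T+T[:3,3]; R,t=np.array(s["tcp_rot"]),np.array(s["ee_pos"])
    else: R,t=np.array(i["rotation"]),np.array(i["eye"])
    P=P@R.T+t; P[d==0]=np.nan
    return im,P
def save(n,im): cv2.imwrite("pics/"+n,im[...,::-1])
E
python3 - <<'E'
from h import *
for c in ("scene","top"):
    im,P=cloud(c); save(c+"0.png",im); np.save(c+".npy",P); i=viewer.camera_info(c); print(c,i)
    for n in ("tapping_bar","block","parallel_a"):
        print(n,[(np.round(r["at"],3).tolist(),round(r["score"],2)) for r in search_frame(c,n)],[(np.round(r["at"],3).tolist(),round(r["score"],2)) for r in tip_of(c,n)])
print(env.sense())
E
```

```text
pics
scene {'intrinsics': array([[484.57275546,   0.        , 316.64890474],
       [  0.        , 484.57275546, 205.78716155],
       [  0.        ,   0.        ,   1.        ]]), 'eye': array([ 0.9718681 , -0.64696058,  0.65566977]), 'rotation': array([[ 0.84045871, -0.31385347,  0.44172974],
       [ 0.54161827,  0.51168078, -0.66695759],
       [-0.01669766,  0.79979921,  0.60003534]])}
tapping_bar [] [([0.459, 0.293, -0.004], 0.64)]
block [([0.543, -0.162, 0.104], 0.64)] [([0.531, -0.151, 0.063], 0.75)]
parallel_a [([0.339, -0.248, 0.018], 0.96), ([0.696, -0.184, 0.017], 0.94), ([0.367, -0.073, 0.014], 0.68), ([0.581, -0.141, 0.05], 0.55)] [([0.34, -0.244, 0.003], 0.77), ([0.698, -0.184, 0.001], 0.74), ([0.36, -0.068, -0.001], 0.62), ([0.543, -0.131, 0.035], 0.49)]
top {'intrinsics': array([[496.15998215,   0.        , 317.66741131],
       [  0.        , 496.15998215, 197.54074232],
       [  0.        ,   0.        ,   1.        ]]), 'eye': array([0.46348798, 0.0297781 , 1.23364628]), 'rotation': array([[-0.01176024,  0.99901327, -0.04282731],
       [-0.999929  , -0.01166712,
[... 607 characters left out ...]
ay([ 9.28614953e-04,  2.21023299e-03,  8.94918644e-06, -8.48346681e-04,
        1.39672946e-03, -2.20999084e-03,  5.52500255e-04]), 'tau': array([ 8.08591503e-04, -5.20260322e+01, -1.22463246e-02, -2.44014001e+01,
       -5.65950014e-02,  1.12889279e-02,  1.47082841e-05]), 'ee_pos': array([0.2185102 , 0.61216416, 0.21460715]), 'tcp_rot': array([[-9.41791652e-01,  3.36197089e-01,  4.02965811e-05],
       [ 3.36197090e-01,  9.41791653e-01,  4.22473247e-06],
       [-3.65306410e-05,  1.75264111e-05, -9.99999999e-01]]), 'wrist_force': array([ 0.14630205,  0.12107219, -0.23590783]), 'moment': array([-0.03606527,  0.0530537 , -0.01196553]), 'grasp_force': 0.0, 'gripper_width': 0.09166576459777896}
```

View pics/scene0.png

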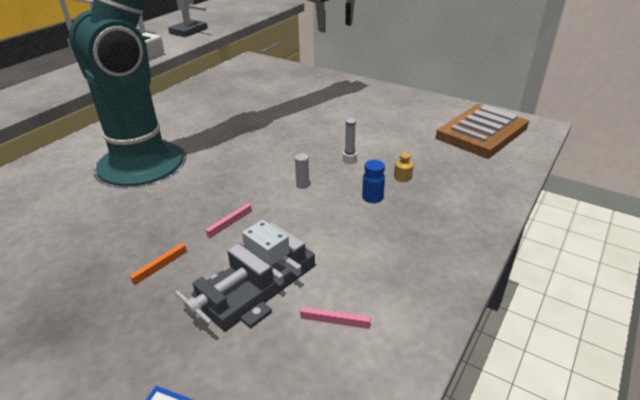

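View pics/top0.png

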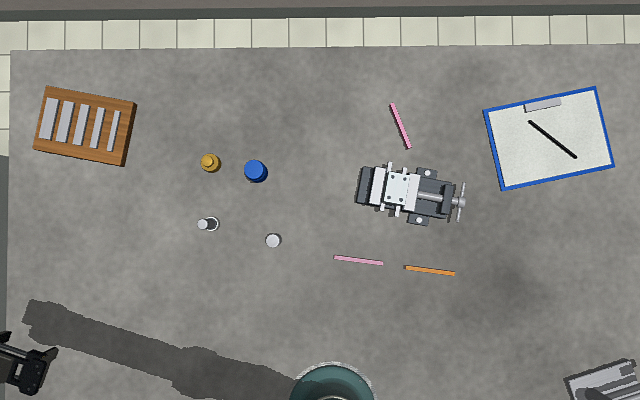

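The tapping bar could be taken for: the footed bar at scene (350,140) / top (205,224), the plain cylinder at scene (302,170) / top (273,240), the brass knob at scene (404,167), or the blue jar at scene (373,182). I choose the one with the white foot at (350,140). The block in the vise is at scene (266,240) / top (402,190). The pink and orange bars on the counter are decoys.

```bash
python3 - <<'E'
from h import *
im=cv2.imread("pics/scene0.png")
a=cv2.resize(im[105:205,285:425],None,fx=4,fy=4,interpolation=2); b=cv2.resize(im[205:305,190:330],None,fx=4,fy=4,interpolation=2)
cv2.imwrite("pics/crop.png",cv2.resize(np.vstack([a,b]),(420,600)))
for c in("scene","top"):
    P=np.load(c+".npy"); x,y,z=P[...,0],P[...,1],P[...,2]
    m=(abs(x-.457)<.05)&(abs(y-.288)<.05)
    for lo,hi in((.008,.024),(.035,.1),(.105,.13)):
        q=P[m&(z>lo)&(z<hi)]; print(c,lo,len(q),q[:,:2].min(0).round(4) if len(q) else'',q[:,:2].max(0).round(4)if len(q) else'',np.median(q,0).round(4) if len(q) else '')
    q=P[(abs(x-.533)<.07)&(abs(y+.15)<.07)&(z>.092)&(z<.125)]
    zt=np.median(q[:,2]); q=q[abs(q[:,2]-zt)<.004]; print("block",len(q),zt,cv2.minAreaRect(q[:,:2].astype(np.float32)))
E
```

```text
scene 0.008 77 [0.4433 0.2683] [0.4741 0.2972] [0.4637 0.275  0.016 ]
scene 0.035 225 [0.4436 0.2735] [0.4686 0.2943] [0.4604 0.2796 0.067 ]
scene 0.105 71 [0.4446 0.2732] [0.4676 0.2995] [0.4582 0.2845 0.1141]
block 795 0.10591908374681802 ((0.533811092376709, -0.15273542702198029), (0.05146116018295288, 0.07199256867170334), 78.24839782714844)
top 0.008 28 [0.4101 0.2702] [0.4714 0.3324] [0.4562 0.2753 0.0201]
top 0.035 63 [0.4421 0.275 ] [0.4684 0.2894] [0.4565 0.2782 0.0671]
top 0.105 97 [0.4436 0.2762] [0.4662 0.3004] [0.455  0.2876 0.1151]
block 614 0.10723569168577551 ((0.5318724513053894, -0.15183544158935547), (0.050259195268154144, 0.06990379095077515), 79.26189422607422)
```

View pics/crop.png

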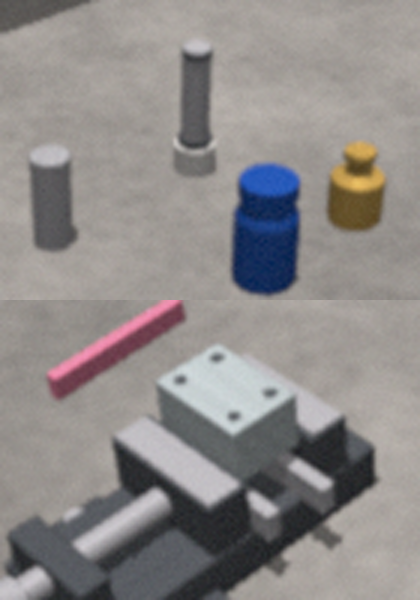

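The crop confirms the slim bar with the white foot, at (0.456, 0.287). The block's centre is at about (0.533, -0.152), and it is about 11 mm up. Now grasping the bar.

```bash
python3 - <<'E'
from h import *
R=np.array([[-1,0,0],[0,1,0],[0,0,-1.]])
env.reach([.456,.287,.22],R)
im,P=cloud("wrist"); q=P[(abs(P[...,0]-.456)<.04)&(abs(P[...,1]-.287)<.04)&(P[...,2]>.107)&(P[...,2]<.122)]
print(len(q), cv2.minEnclosingCircle(q[:,:2].astype(np.float32)) if len(q) else'')
env.movel([.456,.287,.069],rate=.12)
effector.grasp(45); s=env.sense(); print(s["gripper_width"],s["grasp_force"],s["ee_pos"],s["wrist_force"],s["t"])
env.movel([.456,.287,.23],rate=.12)
s=env.sense(); print(s["gripper_width"],s["grasp_force"],s["wrist_force"],s["t"])
im,P=cloud("wrist"); save("w.png",im)
im,P=cloud("scene"); save("s1.png",cv2.resize(im[20:220,240:480],None,fx=2,fy=2)); q=P[(abs(P[...,0]-.456)<.04)&(abs(P[...,1]-.287)<.04)&(P[...,2]>.13)&(P[...,2]<.26)]
for a in np.arange(.13,.25,.01):
    r=q[abs(q[:,2]-a)<.005]; print(a.round(2),len(r),r[:,:2].mean(0).round(4) if len(r) else '')
E
```

```text
520 ((0.45567619800567627, 0.2887028157711029), 0.012526345439255238)
0.02341805824438194 44.991862177848816 [0.45597395 0.28709598 0.06894855] [-0.21586043  0.8635826  -0.64051034] 4.6917
0.023376402011549342 44.99010622501373 [-0.11462007 -0.21586843 -2.73699658] 6.1833
0.13 0 
0.14 0 
0.15 0 
0.16 20 [0.4593 0.2745]
0.17 60 [0.4612 0.2744]
0.18 61 [0.4611 0.2745]
0.19 74 [0.4602 0.278 ]
0.2 41 [0.4593 0.2782]
0.21 39 [0.4588 0.2779]
0.22 47 [0.4594 0.2788]
0.23 41 [0.4622 0.2793]
0.24 72 [0.4602 0.2749]
```

View pics/s1.png

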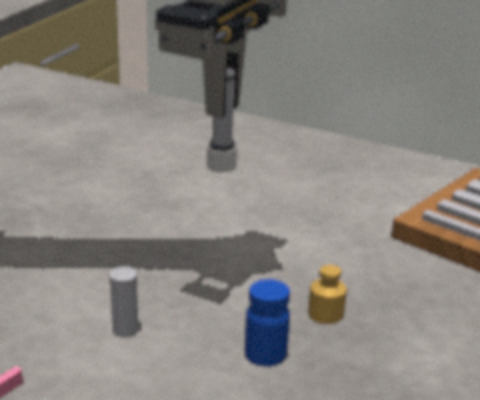

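The bar is held straight in the gripper, with its foot at crop (222,155). Next I carry it over the block and press down in small force-watched steps.

```bash
python3 - <<'E'
from h import *
x,y=.533,-.152
env.movel([.456,.287,.28],rate=.15)
env.movel([x,y,.28],rate=.2)
env.movel([x,y,.20],rate=.06)
env.pause(.2); f0=env.sense()["wrist_force"][2]
z=.184
env.movel([x,y,z],rate=.04)
while z>.155:
    z-=.002; env.movel([x,y,z],rate=.03)
    s=env.sense(); f=s["wrist_force"][2]-f0; print(round(z,4),s["ee_pos"].round(4),round(f,1),round(s["t"],1))
    if f>28: break
env.pause(.2); s=env.sense(); print(s["wrist_force"]-[0,0,f0],s["ee_pos"],s["moment"])
env.movel([x,y,.25],rate=.08)
im,P=cloud("top"); X,Y,Z=np.moveaxis(P,-1,0)
im,P=cloud("wrist"); save("w2.png",im)
env.movel([x,.02,.28],rate=.2)
im,P=cloud("scene"); save("s2.png",cv2.resize(im[190:340,160:340],None,fx=3,fy=3)); 
for c in("scene","top"):
    im,P=cloud(c);X,Y,Z=np.moveaxis(P,-1,0);m=(abs(X-x)<.018)&(abs(Y-y)<.018); print(c,np.median(Z[m]),env.sense()["t"])
E
```

```text
0.182 [ 0.533 -0.152  0.182] -1.0 11.6
0.18 [ 0.5329 -0.152   0.1799] 0.3 11.9
0.178 [ 0.5329 -0.152   0.1778] -0.2 12.1
0.176 [ 0.5329 -0.152   0.1758] 0.1 12.4
0.174 [ 0.5333 -0.1521  0.1744] 4.1 12.6
0.172 [ 0.5333 -0.152   0.1725] 7.6 12.9
0.17 [ 0.5333 -0.1521  0.1704] 7.5 13.1
0.168 [ 0.5333 -0.1521  0.1683] 7.1 13.4
0.166 [ 0.5333 -0.1521  0.1662] 6.9 13.6
0.164 [ 0.5333 -0.152   0.1641] 6.1 13.9
0.162 [ 0.5336 -0.1521  0.1639] 18.4 14.1
0.16 [ 0.5341 -0.1521  0.1637] 30.0 14.4
[-7.33672891  3.06226957 30.27703368] [ 0.53413951 -0.15211858  0.16369926] [0.6629148  1.99022501 0.03260698]
scene 0.09492875498648656 17.075
top 0.09611784872000873 17.125
```

View pics/s2.png

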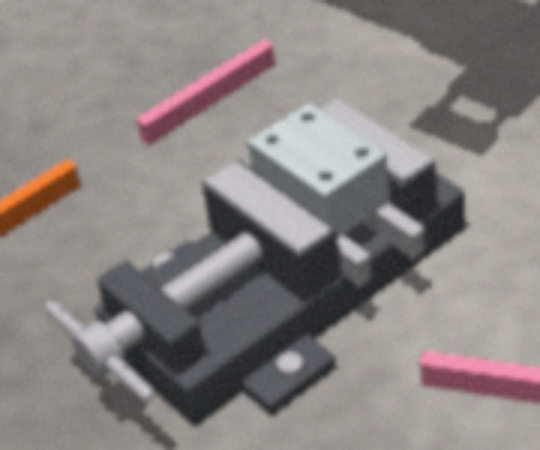

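The block is home: its top measures 95 mm, and the press ended in a firm stop with the force rising to 30 N. Both parallels still show at crop (355,258) and (400,225). Now I stand the bar back where it was.

```bash
python3 - <<'E'
from h import *
x,y=.456,.287
env.movel([x,y,.28],rate=.2)
env.movel([x,y,.085],rate=.1); env.pause(.2); f0=env.sense()["wrist_force"][2]
z=.074
while z>.062:
    env.movel([x,y,z],rate=.02); f=env.sense()["wrist_force"][2]-f0; print(round(z,4),round(f,1))
    if f>3: break
    z-=.001
effector.release(); env.pause(.3)
env.movel([x,y,.22],rate=.1); env.pause(.5)
im,P=cloud("scene"); save("s3.png",cv2.resize(im[80:330,160:480],None,fx=2,fy=2))
q=P[(abs(P[...,0]-x)<.05)&(abs(P[...,1]-y)<.05)]
for lo,hi in((.035,.055),(.08,.1),(.11,.13)):
    r=q[(q[:,2]>lo)&(q[:,2]<hi)]; print(lo,len(r),r.mean(0).round(4))
print(env.sense()["t"],env.sense()["gripper_width"])
E
```

```text
0.074 0.8
0.073 1.3
0.072 1.6
0.071 1.4
0.07 0.4
0.069 1.7
0.068 8.3
0.035 59 [0.459  0.279  0.0449]
0.08 74 [0.459  0.2793 0.0902]
0.11 54 [0.4564 0.2833 0.1143]
26.775 0.0920633610134519
```

View pics/s3.png

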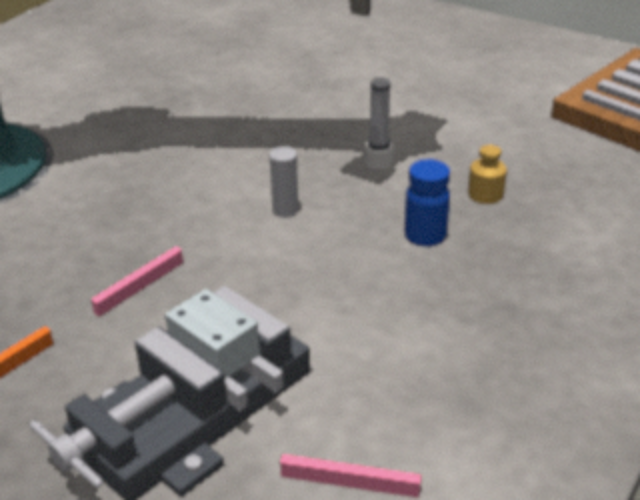

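The bar stands upright and free at (380,125), the block is down, and the gripper is clear.

```bash
python3 -c "
from h import *
print(workorder.finish_job())"
```

```text
the job is handed in; nothing more can be done
None
```

I pressed the block down with the bar's foot until it hit a firm stop (top about 95 mm), stood the tapping bar upright and released it at its original spot, and handed the job in at about 27 s; no verdict was returned.

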